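# Draw the cartridge valve from its carton and hold it on its side

### The job

Swing both flaps of the small carton open, back past upright, so the two parts in its holder can be reached. Draw the cartridge valve (the solid one with a square stem on top) out of its pocket and turn it onto its side, barrel about level, so the ports in its foot can be inspected; leave the other part in its pocket and the rest of the table as it is. Finish while still holding the valve there in the gripper, quite still, about 25 cm above the table top.

Things in the scene. Friction and masses are not known exactly. Their poses are not given: they have to be found in the camera images.
- carton: open-topped cardboard carton, fixed to the table: 150 (its x) by 170 (its y) by 95 mm high, walls 4 mm. Origin: centre of its underside, z up; its yaw varies. Inside is a flat cork holder whose top is 40 mm above the table, with two round pockets 39 mm wide and 18 mm deep (their floor 22 mm above the table), centred at carton x = 0, y = +38 and y = -38 mm: one holds the valve, the other the coupling, either way round.
- flap_left (a joint): cardboard flap hinged along the top edge of the carton's +y side (hinge line along carton x at y = +85 mm, 95 mm above the table); 146 mm long, reaching 60 mm from its hinge, 4 mm thick. 0 = closed, lying flat inwards over the carton; pi/2 = standing upright; up to 2.7 rad leaning outwards. Starts partly open (0.45 to 0.9), so there is a gap of 61 mm or more between the two free edges. Moves with under 1 N at its edge and stays where it is left.
- flap_right (a joint): the same kind of flap on the carton's -y side (hinge line at y = -85 mm), mirror image: 0 = closed, pi/2 = upright, up to 2.7 rad leaning outwards; starts at 0.45 to 0.9.
- valve: grey ceramic cartridge valve, about 0.12 kg (up to 0.17 kg): solid upright barrel 36 mm in diameter and 52 mm tall, with a 10 mm square steel stem 18 mm tall on top (70 mm in all). Origin: centre of its foot (the end with the ports); z along the barrel towards the stem, up at the start. It stands in one of the two pockets, so its foot starts 22 mm above the table and 34 mm of barrel stands out of the holder.
- valve_mid (a point): the middle of the valve's barrel, on its axis, 26 mm from its foot; axes as the valve's
- coupling: green plastic pipe coupling, an open upright tube 36 mm in outer diameter, 48 mm tall, in the other pocket; to be left there. Origin: centre of its lower end.
- hinge_a: loose steel hinge lying open and flat beyond the carton, 60 by 62 mm, 8 mm high; leave alone. Origin: centre of its underside
- hinge_b: its twin, lying on the robot's side of the carton; leave alone
- bell: chrome bicycle bell, domed, 54 mm across and 42 mm high, standing beyond the carton; leave alone. Origin: centre of its underside
- can: grey spray can, 52 mm in diameter, 160 mm tall, standing to the left; leave alone. Origin: centre of its underside
- jar: glass jar with a steel cap, 68 mm in diameter, 85 mm tall, standing to the right; leave alone. Origin: centre of its underside
- wrench: wrench 170 mm long lying to the left, near the robot; leave alone. Origin: its middle, x along it
There are look-alikes about, which are no part of the job. Leave any pink or purple look-alike of the carton alone.

How it is judged:
On the way, in this order (a step that is already met when the one before it is completed fails the run):
1. both flaps swung open past upright (value of joint each of flap_left, flap_right above 1.6 rad), for 0.1 s.
2. the valve drawn out of its pocket, clear above the carton (height (world z) of valve_mid above 0.16 m and contact force between the fingers and valve above 0.5 N and contact force between valve and carton below 0.1 N), for 0.1 s.
At the end, for the whole second after the job is handed in: Gripper alone still holds the valve at rest: barrel middle over 20 cm above the table, barrel level within 25 degrees (any heading); both flaps open beyond 1.5 rad; coupling within 2 cm, other loose things within 3 cm of where they were (height (world z) of valve_mid above 0.2 m and angle between valve's own z axis and vertical between 1.13 and 2.01 rad and contact force between the fingers and valve above 1 N and contact force between valve and carton below 0.1 N and contact force between valve and can below 0.1 N and linear speed of valve below 0.03 m/s and angular speed of valve below 0.3 rad/s and value of joint each of flap_left, flap_right above 1.5 rad and distance of coupling from where it was at the start of the episode below 0.02 m and distance of each of hinge_a, hinge_b, bell, can, jar, wrench from where it was at the start of the episode below 0.03 m); the arm keeps its last pose, push and grip.
It fails at once if the coupling is pulled out of its place (2 cm) (distance of coupling from where it was at the start of the episode above 0.02 m).
It fails at once if a bystander is pushed away (3 cm) (distance of any of hinge_a, hinge_b, bell, can, jar, wrench from where it was at the start of the episode above 0.03 m).
It also fails if it takes over 64 s, if anything falls off the work surface, if the arm or the gripper's body presses on something with over 40 N, if the wrist force passes 120 N, or if a joint passes its speed limit or range.

### The arm

A 7-joint arm with a two-finger parallel gripper is mounted at the origin on the work surface. World frame = base frame: x ahead of the robot, y to its left, z up, the work surface at z = 0. Lengths are in m, angles in rad, forces in N, time in s.
With the tool pointing down it reaches from about 0.425 to 0.95 m from the base axis. Payload 4.7 kg.
Tool frame: the origin (TCP) lies on the centre line of the jaws, within the pads' length; the fingertips stand robot.nose_length ahead of it and the grasp point (between the pads) lies 8 mm behind it (robot.nose_length is the distance from the TCP to the fingertips, in m); z points along the fingers, y is the line along which they close (so a half turn about z gives the same grasp; the last joint's range is limited). The gripper opens to 85 mm and grips with 20 to 120 N. Pads are 22 mm wide; open, the fingers measure 114 mm over their backs; the gripper's body (76 mm by 85 mm) begins 54 mm behind the grasp point. The pads swing forward as they close: fully open they stand 13 mm farther back than shut.
Start: joints at [1.144, 0.469, -0.049, 1.532, 0.024, 1.141, -0.082], TCP at [0.262, -0.622, 0.242] pointing down, gripper open.
Joint ranges: [-2.59, 2.59], [-0.33, 1.99], [-1.39, 1.29], [0.1, 2.45], [-1.04, 4.18], [0.21, 1.99], [-2.66, 2.66]. Speed limits (rad/s): [2.57, 2.57, 3.14, 3.14, 3.14, 3.14, 3.14].

### API

Orientations are given as [roll, pitch, yaw] about the fixed x, y, z axes, in that order (R = Rz(yaw) Ry(pitch) Rx(roll)).
In Python, from plant import robot gives the robot as it stands. Calls block until the motion is done:
- robot.goto(position, orientation): joint-space move of the TCP to a pose.
- robot.move_straight(position, vel=0.15, attitude=None, contact_N=None): straight line of the TCP; attitude=None keeps the orientation; vel is the mean speed in m/s. With contact_N (N) it stops when the force on the tool has changed by that much, and returns True; else False.
- robot.move_joints(angles): joint-space move.
- robot.grip(opening, strength=None): opening from 0.0 (shut) to 1.0 (fully open); strength is the grip in N (None keeps the last); returns when the fingers have stopped.
- robot.sleep(seconds).
- robot.inverse_kinematics(position, orientation): joint angles nearest the present ones, or None.
- robot.sense(): the state.
- robot.grab_frame(name): name is "scene" or "top"; returns a dict with "image" (384x512x3 uint8, red, green, blue), "range_z" (384x512 float32, m along the optical axis (not along the pixel's ray), 0 where there is no reading), "fx", "fy", "cx", "cy" (pixels), "R" (3x3) and "t" (3): a world point X has camera coordinates R X + t. Camera axes: x right, y down, z forward; pixel columns grow to the right and rows downward; lengths in m; the calibration is good to about 2 mm. A picture is of the moment at which its call begins.
A pose or a line that the arm cannot do raises robot.IKError and nothing moves.
- robot.close_job(): hands the job in; it is judged then, once.
The state is a dict: "t": time; "joint_pos": joint angles; "joint_velocities": joint speeds; "effort": joint torques, N m; "tcp_pos": TCP position; "tcp_rot": TCP orientation; "wrist_force": force on the tool from outside, world axes, zero at the start; "torque": the same for the moment, N m; "opening": opening from 0.0 (shut) to 1.0 (fully open); "gripper_force": force on a finger pad.
Only numpy, scipy, OpenCV 4.12 (cv2) and the standard library are available. Lean on these libraries where they do the work, as an engineer would, in place of code of your own. Each camera call takes 0.05 s, during which the arm holds its last target. There are 200 camera calls.

## Working session

There is one attempt and no reset: what is moved stays moved. The work goes in short steps, each a Python script; the robot and the scene stay as the last script left them, time stands still between calls to the robot, and variables do not carry over. Pictures are saved under pics/ and viewed, at most 10 in all, crops included, and the job is handed in when it is done.

```bash
mkdir -p pics; ls; python3 - <<'E'
from plant import robot
import cv2, numpy as np
for n in ("top","scene"):
    f=robot.grab_frame(n); cv2.imwrite(f"pics/{n}0.png",f["image"][:,:,::-1]); np.savez(f"{n}0.npz",**f)
    print(n,f["fx"],f["cx"],f["cy"],np.round(f["R"],3).tolist(),np.round(f["t"],3))
s=robot.sense(); print(s, robot.nose_length)
E
```

```text
pics
top 405.08674017878155 254.6592770439578 199.45463905761474 [[0.012, -1.0, -0.007], [-0.99, -0.011, -0.14], [0.14, 0.009, -0.99]] [0.005 0.462 1.276]
scene 413.6492234106544 259.7604652359113 191.78438462939715 [[0.173, 0.985, 0.003], [0.764, -0.132, -0.631], [-0.621, 0.111, -0.776]] [-0.099 -0.281  1.57 ]
{'t': 0.1, 'joint_pos': array([ 1.14408975,  0.46937157, -0.04857079,  1.53358692,  0.02411618,
        1.14100456, -0.08225807]), 'joint_velocities': array([-0.00026701, -0.00252095, -0.00039213, -0.00181505,  0.00013572,
        0.00183797,  0.00038423]), 'effort': array([ 6.90463039e-04, -5.11516356e+01, -4.69104317e-02, -2.38392198e+01,
        1.07540534e-02,  4.38237286e-03,  1.44573727e-05]), 'tcp_pos': array([ 0.26129019, -0.62182074,  0.24135374]), 'tcp_rot': array([-3.13981045e+00,  8.83241062e-05,  3.97863073e-01]), 'wrist_force': array([ 0.36421583, -0.10613831, -0.60345223]), 'torque': array([-0.00796958,  0.00797468, -0.03601994]), 'gripper_force': 0.0, 'opening': 0.9989967398286005} 0.011
```

View pics/top0.png

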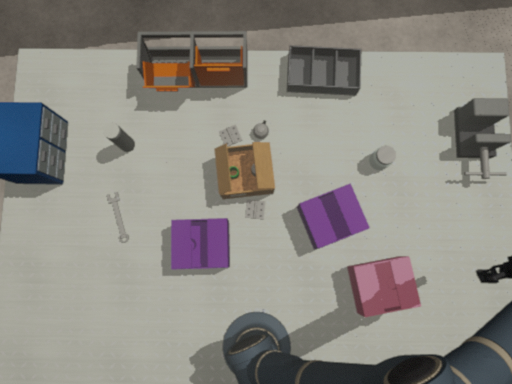

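View pics/scene0.png

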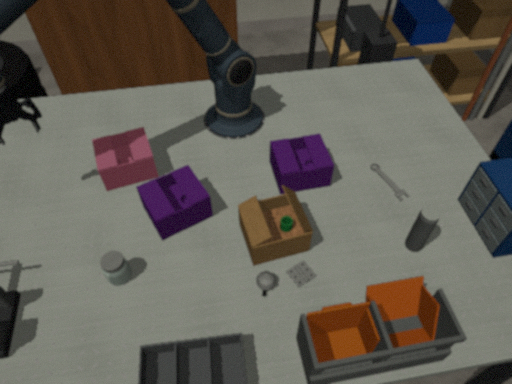

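The top view shows the brown carton at about (245,170). The green coupling is at (234,173) on the +y side, and the valve is beside it, partly under the right flap (260,165). There are hinges at (231,135) and (256,210), the bell at (261,129), the can at (120,138) and the jar at (383,157). Next I'll fit the poses.

```bash
cat > h.py <<'E'
import numpy as np, cv2
def cloud(f):
    v,u=np.mgrid[:384,:512]; z=f["range_z"]
    P=np.stack([(u-f["cx"])/f["fx"]*z,(v-f["cy"])/f["fy"]*z,z],-1)
    W=(P-f["t"])@f["R"]
    W[z<=0]=np.nan
    return W
E
python3 - <<'E'
import numpy as np,cv2
from h import *
A=[];C=[]
for n in ("top","scene"):
    f=dict(np.load(n+"0.npz")); W=cloud(f); hsv=cv2.cvtColor(f["image"],cv2.COLOR_RGB2HSV)
    # image crop
    print(n,'table z',np.nanmedian(W[...,2]))
    m=(hsv[...,0]>8)&(hsv[...,0]<22)&(hsv[...,1]>90)
    r=(W[...,0]>.3)&(W[...,0]<.75)&(abs(W[...,1])<.2)&(W[...,2]>.012)
    A.append(W[m&r]);
    g=(hsv[...,0]>45)&(hsv[...,0]<85)&(hsv[...,1]>90)&r
    print('green',g.sum(),np.nanmean(W[g],0), np.nanmax(W[g],0),np.nanmin(W[g],0))
    gr=(hsv[...,1]<70)&r&(W[...,2]>.03)
    q=W[gr]; print('grey',len(q)); print(np.round(q[::max(1,len(q)//25)],3).tolist())
P=np.vstack(A); np.save("P.npy",P)
lo=P[(P[:,2]<.09)]
h=P[P[:,2]>.085]
print(len(P),P.min(0),P.max(0))
rect=cv2.minAreaRect(P[P[:,2]<.1][:,:2].astype(np.float32)*1000);print(rect)
top=P[(P[:,2]>.088)&(P[:,2]<.101)];print(cv2.minAreaRect(top[:,:2].astype(np.float32)*1000))
E
python3 - <<'E'
import cv2
a=cv2.imread('pics/top0.png')[120:225,200:300]
b=cv2.imread('pics/scene0.png')[175:275,225:325]
import numpy as np
cv2.imwrite('pics/crop0.png',np.hstack([cv2.resize(a,(400,420),interpolation=2),cv2.resize(b,(400,420),interpolation=2)]))
E
```

```text
top table z -4.5712491949440696e-05
green 30 [0.54392259 0.07296885 0.06647076] [0.56054814 0.08959392 0.07566097] [0.52861724 0.0633404  0.05835678]
grey 454
[[0.718, -0.005, 0.031], [0.707, 0.012, 0.032], [0.701, -0.015, 0.041], [0.695, 0.011, 0.038], [0.691, -0.005, 0.04], [0.689, -0.018, 0.038], [0.682, 0.008, 0.038], [0.68, -0.015, 0.034], [0.615, 0.104, 0.137], [0.604, 0.138, 0.095], [0.563, 0.013, 0.072], [0.553, 0.016, 0.073], [0.539, 0.013, 0.061], [0.473, 0.056, 0.068], [0.472, 0.06, 0.054], [0.466, 0.117, 0.048], [0.442, -0.127, 0.031], [0.419, -0.136, 0.032], [0.394, 0.127, 0.094], [0.39, 0.188, 0.095], [0.388, -0.149, 0.06], [0.371, -0.155, 0.083], [0.355, -0.161, 0.083], [0.34, -0.167, 0.084], [0.325, -0.174, 0.08], [0.308, -0.181, 0.05]]
scene table z 0.0014007335254904228
green 144 [0.54773627 0.08175315 0.05735103] [0.56428032 0.10309505 0.07388058] [0.5285817 0.0649865 0.0316393]
grey 287
[[0.308, -0.182, 0.102], [0.338, -0.169, 0.1], [0.48, -0.001, 0.122], [0.475, 0.045, 0.096], [0.478, 0.02, 0.096], [0.51, 0.126, 0.1], [0.54, 0.13, 0.1], [0.593, 0.137, 0.1], [0.678, -0.015, 0.035], [0.683, -0.013, 0.039], [0.684, -0.019, 0.037], [0.688, 0.011, 0.035], [0.694, -0.001, 0.043], [0.691, -0.017, 0.038], [0.697, 0.012, 0.04], [0.701, -0.003, 0.047], [0.698, -0.018, 0.04], [0.703, 0.011, 0.039], [0.704, -0.006, 0.041], [0.703, -0.022, 0.039], [0.707, 0.007, 0.036], [0.708, -0.009, 0.038], [0.707, -0.02, 0.035], [0.711, 0.009, 0.032], [0.712, 0.004, 0.031], [0.716, 0.0, 0.034], [0.72, -0.003, 0.031]]
6005 [ 0.46803865 -0.04855011  0.01204763] [0.63767301 0.13750303 0.14542275]
((551.5394897460938, 44.15776824951172), (153.6982879638672, 173.31008911132812), 7.762240886688232)
((551.6192626953125, 43.92053985595703), (152.6529541015625, 173.6517333984375), 7.577117919921875)
```

View pics/crop0.png

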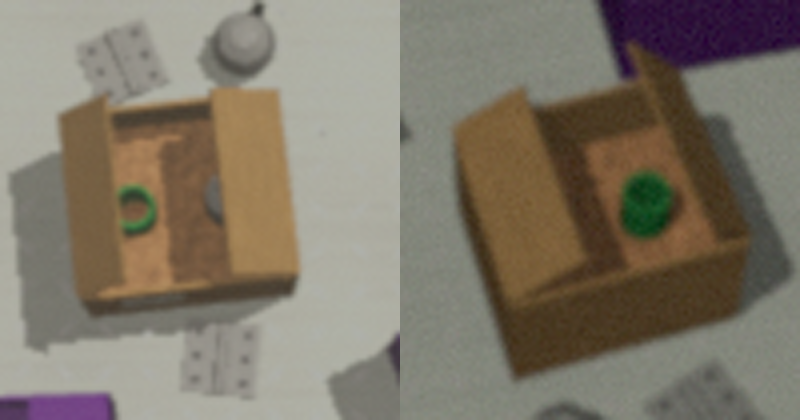

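```bash
cat >> h.py <<'E'
C=np.array([.5515,.0441]); YAW=0.133
def w(x,y,z):
    c,s=np.cos(YAW),np.sin(YAW); return [C[0]+c*x-s*y, C[1]+s*x+c*y, z]
def loc(P):
    c,s=np.cos(YAW),np.sin(YAW); d=P[...,:2]-C
    return np.stack([c*d[...,0]+s*d[...,1],-s*d[...,0]+c*d[...,1],P[...,2]],-1)
E
python3 - <<'E'
from h import *
from plant import robot
L=loc(np.load("P.npy")); h=L[L[:,2]>.102]
for s in (1,-1):
    q=h[h[:,1]*s>0]; a=np.arctan2(q[:,2]-.095,85e-3-q[:,1]*s)
    print(s,len(q),np.median(a),'edge y',(q[:,1]*s).min(),'zmax',q[:,2].max())
pi=np.pi
for yaw in (YAW+pi/2,YAW-pi/2):
  for p in (w(0,0,.3),w(0,0,.126),w(0,120e-3,.126),w(0,-.12,.126),w(0,-.038,.056),w(0,-.038,.3)):
    q=robot.inverse_kinematics(p,[pi,0,yaw]); print(round(yaw,2),None if q is None else np.round(q,2))
# horizontal candidates: tilt about world axes from tool-down
from scipy.spatial.transform import Rotation as R
for yaw in (YAW+pi/2,YAW-pi/2):
  R0=R.from_euler('xyz',[pi,0,yaw])
  for ax in 'xy':
    for t in (-90,-75,75,90):
      Rt=R0*R.from_euler(ax,t,degrees=True)
      for p in ([.55,0,.27],[.65,0,.27],[.75,0,.27],[.6,-.2,.27]):
        q=robot.inverse_kinematics(p,Rt.as_euler('xyz'))
        if q is not None: print(round(yaw,2),ax,t,p,np.round(Rt.as_matrix()[:,2],2),np.round(q,2))
E
```

```text
1 952 0.930319347248078 edge y 0.04363453942124262 zmax 0.1454227491701738
-1 1562 0.5964743201340479 edge y 0.030927382482642308 zmax 0.129762868896296
1.7 [ 0.44  0.31 -0.75  1.72  0.22  1.2  -0.23]
1.7 [ 0.35  0.49 -0.65  1.91  0.38  0.87 -0.37]
1.7 [ 0.29  0.58 -0.89  1.89  0.55  0.94 -0.73]
1.7 [ 0.51  0.5  -0.59  1.87  0.36  0.88 -0.13]
1.7 [ 0.35  0.58 -0.58  1.95  0.46  0.74 -0.37]
1.7 [ 0.48  0.3  -0.7   1.71  0.21  1.2  -0.15]
-1.44 [ 0.77  0.53 -1.31  1.7   0.52  1.32  2.64]
-1.44 [-0.93  0.66  1.11  1.98 -0.73  0.97 -2.46]
-1.44 [ 0.45  0.73 -1.18  1.88  0.78  1.08  2.23]
-1.44 [-0.7   0.69  1.11  1.94 -0.75  1.   -2.25]
-1.44 [-0.84  0.82  1.11  2.02 -0.94  0.94 -2.23]
-1.44 [-1.01  0.45  1.28  1.79 -0.46  1.25 -2.62]
1.7 x -90 [0.65, 0, 0.27] [ 0.99  0.13 -0.  ] [ 0.92  0.88 -1.18  2.4   3.18  1.22 -2.36]
1.7 x -90 [0.75, 0, 0.27] [ 0.99  0.13 -0.  ] [ 0.87  0.97 -1.19  2.18  3.18  1.07 -2.29]
1.7 x -90 [0.6, -0.2, 0.27] [ 0.99  0.13 -0.  ] [ 1.47  0.91 -1.19  2.33  3.7   0.82 -2.63]
1.7 x -75 [0.65, 0, 0.27] [ 0.96  0.13 -0.26] [ 0.94  0.59 -1.17  2.34  2.93  0.83 -2.4
[... 3069 characters left out ...]
6  1.36  1.95  2.22]
-1.44 y 75 [0.75, 0, 0.27] [ 0.13 -0.96 -0.26] [-0.08  0.88 -0.62  1.4   1.5   1.96  2.39]
-1.44 y 75 [0.6, -0.2, 0.27] [ 0.13 -0.96 -0.26] [ 0.24  0.62 -0.62  1.92  1.51  1.72  2.21]
-1.44 y 90 [0.55, 0, 0.27] [ 0.13 -0.99  0.  ] [-0.41  0.69 -0.24  1.91  1.23  1.93  2.02]
-1.44 y 90 [0.65, 0, 0.27] [ 0.13 -0.99  0.  ] [-0.35  0.78 -0.24  1.69  1.36  1.93  2.18]
-1.44 y 90 [0.75, 0, 0.27] [ 0.13 -0.99  0.  ] [-0.3   0.9  -0.24  1.43  1.48  1.93  2.35]
-1.44 y 90 [0.6, -0.2, 0.27] [ 0.13 -0.99  0.  ] [-0.2   0.66 -0.05  1.97  1.49  1.65  2.08]<sys>:0: UserWarning: Gimbal lock detected. Setting third angle to zero since it is not possible to uniquely determine all angles.
```

```bash
python3 - <<'E'
from h import *
from plant import robot
pi=np.pi; O=[pi,0,YAW+pi/2]
p=robot.sense()["tcp_pos"]; robot.move_straight([p[0],p[1],.34])
robot.grip(0.0,60); print("nose",robot.nose_length, robot.sense()["opening"])
robot.goto(w(0,.006,.30),O)
z=.115+robot.nose_length
robot.move_straight(w(0,.006,z),vel=.12)
s=robot.sense(); print(s["t"],s["tcp_pos"],s["wrist_force"])
for y in (.096,0.0,-.096,0.0):
    c=robot.move_straight(w(0,y,z),vel=.09,contact_N=25); s=robot.sense(); print(y,c,s["t"],loc(s["tcp_pos"]),s["wrist_force"])
    if c: break
robot.move_straight(w(0,0,.33),vel=.15)
robot.move_joints(np.array(robot.sense()["joint_pos"])+[-.6,0,0,0,0,0,0])
for n in ("top","scene"):
    f=robot.grab_frame(n); np.savez(n+"1.npz",**f)
    L=loc(cloud(f)); hsv=cv2.cvtColor(f["image"],cv2.COLOR_RGB2HSV)
    m=(hsv[...,0]>8)&(hsv[...,0]<22)&(hsv[...,1]>90)&(L[...,2]>.105)&(L[...,2]<.17)&(abs(L[...,0])<.08)&(abs(L[...,1])<.17)
    for s in (1,-1):
        q=L[m&(L[...,1]*s>0)]
        if len(q): print(n,s,len(q),np.median(np.arctan2(q[:,2]-.095,.085-q[:,1]*s)))
    sat=hsv[...,1]<80
    q=L[sat&(abs(L[...,0])<.05)&(abs(L[...,1]+.038)<.035)&(L[...,2]>.05)&(L[...,2]<.12)]
    print('grey',len(q),q.mean(0) if len(q) else 0,[np.percentile(q,x,axis=0).round(4).tolist() for x in (2,50,98)] if len(q) else 0)
    q=q[(q[:,2]>.068)&(q[:,2]<.08)] if len(q) else q
    if len(q): print('toprim',len(q),q.mean(0),np.ptp(q,axis=0))
y0,x0=[(110,190),(165,215)][0]
a=np.load("top1.npz")["image"][110:230,190:310,::-1]; b=np.load("scene1.npz")["image"][165:285,215:335,::-1]
cv2.imwrite("pics/crop1.png",np.hstack([cv2.resize(i,(400,400),interpolation=2) for i in (a,b)]))
print(robot.sense()["t"])
E
```

```text
nose 0.011 0.00010627370847384763
5.8583 [0.55120087 0.05014056 0.12668884] [ 0.08878583 -0.49073938  0.15741867]
0.096 False 7.0083 [-3.34330285e-06  9.55685038e-02  1.25822108e-01] [ 0.05620705  0.58232437 -0.4187106 ]
0.0 False 8.225 [-8.68584350e-07  9.14353498e-04  1.26076979e-01] [ 0.14665398  0.14832316 -0.60700196]
-0.096 True 8.7417 [ 0.00056564 -0.02210735  0.12721423] [-0.93775225  2.11989087  1.95891516]
top 1 537 2.3800450156552073
top -1 615 0.6166526706307697
grey 39 [-0.00259138 -0.02865346  0.07196298] [[-0.0161, -0.0342, 0.0551], [-0.0032, -0.029, 0.0733], [0.0136, -0.0218, 0.0775]]
toprim 34 [-0.00090686 -0.02875889  0.07354246] [0.02938319 0.01287993 0.00946167]
scene 1 700 2.3663954932989695
scene -1 749 0.6361234550752906
grey 0 0 0
11.6
```

View pics/crop1.png

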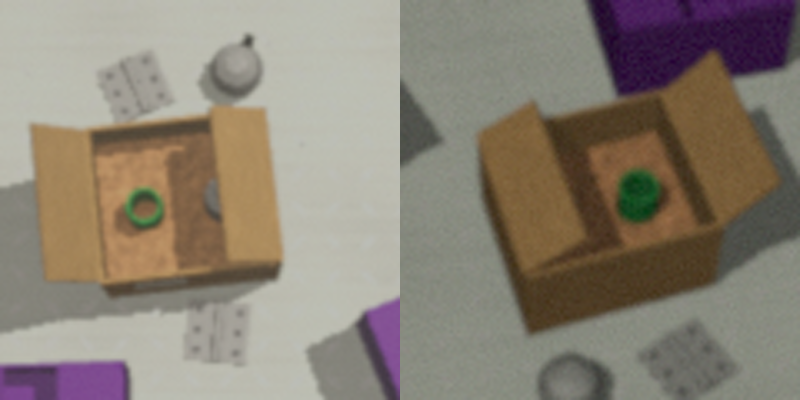

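The left flap is open at about 2.37 rad. The right-flap stroke stopped as soon as it touched the edge, so I'll retry slower and a little lower.

```bash
python3 - <<'E'
from h import *
from plant import robot
pi=np.pi; O=[pi,0,YAW+pi/2]
robot.goto(w(0,.012,.30),O)
z=.106+.011
robot.move_straight(w(0,.012,z),vel=.15)
for y,v in ((-.01,.06),(-.05,.025),(-.1,.06)):
    c=robot.move_straight(w(0,y,z),vel=v,contact_N=30); s=robot.sense(); print(y,c,s["t"],loc(s["tcp_pos"]),s["wrist_force"])
    if c: break
robot.move_straight(w(0,0,z+.01),vel=.15)
robot.move_straight(w(0,0,.33),vel=.2)
robot.move_joints(np.array(robot.sense()["joint_pos"])+[-.6,0,0,0,0,0,0])
for n in ("top","scene"):
    f=robot.grab_frame(n); np.savez(n+"1.npz",**f)
    L=loc(cloud(f)); hsv=cv2.cvtColor(f["image"],cv2.COLOR_RGB2HSV)
    m=(hsv[...,0]>8)&(hsv[...,0]<22)&(hsv[...,1]>90)&(L[...,2]>.105)&(L[...,2]<.17)&(abs(L[...,0])<.08)&(abs(L[...,1])<.17)
    for s in (1,-1):
        q=L[m&(L[...,1]*s>0)]
        if len(q): print(n,s,len(q),np.median(np.arctan2(q[:,2]-.095,.085-q[:,1]*s)))
    q=L[(abs(L[...,0])<.04)&(abs(L[...,1]+.038)<.035)&(L[...,2]>.066)&(L[...,2]<.12)]
    r=q[q[:,2]<.08]
    if len(r): print(n,'rim',len(r),r.mean(0),r.min(0),r.max(0),cv2.minEnclosingCircle(r[:,:2].astype(np.float32)*1000))
    r=q[q[:,2]>.085]
    if len(r): print(n,'stem',len(r),r.mean(0),r.min(0),r.max(0))
a=np.load("top1.npz")["image"][110:230,190:310,::-1]; b=np.load("scene1.npz")["image"][165:285,215:335,::-1]
cv2.imwrite("pics/crop2.png",np.hstack([cv2.resize(i,(400,400),interpolation=2) for i in (a,b)]))
print(robot.sense()["t"])
E
```

```text
-0.01 False 14.6833 [-7.00179581e-06 -1.04816953e-02  1.17057438e-01] [0.83295307 0.03061213 0.512232  ]
-0.05 True 15.725 [ 0.00023624 -0.02385457  0.11913449] [0.71311061 2.02064318 1.98972329]
top 1 532 2.3781809997709735
top -1 604 0.6698854904296316
top rim 37 [-0.001453   -0.02917751  0.07365142] [-0.0190797  -0.03606262  0.06746489] [ 0.01395724 -0.02160278  0.07801653] ((-2.561229705810547, -32.939292907714844), 16.748817443847656)
top stem 165 [-1.43168229e-05 -6.21011792e-02  1.13190249e-01] [-0.03997834 -0.0729731   0.08953508] [ 0.03928203 -0.03492679  0.1199842 ]
scene 1 697 2.3633004027559124
scene -1 752 0.6896213015972308
scene rim 2 [-0.00321756 -0.02206285  0.07567704] [-0.00566872 -0.02288387  0.0744276 ] [-0.00076641 -0.02124184  0.07692647] ((-3.2175629138946533, -22.06285285949707), 2.5851008892059326)
scene stem 183 [ 0.00084551 -0.06352287  0.11378023] [-0.03902538 -0.07295529  0.10361069] [ 0.03932751 -0.04976488  0.11984371]
18.5583
```

View pics/crop2.png

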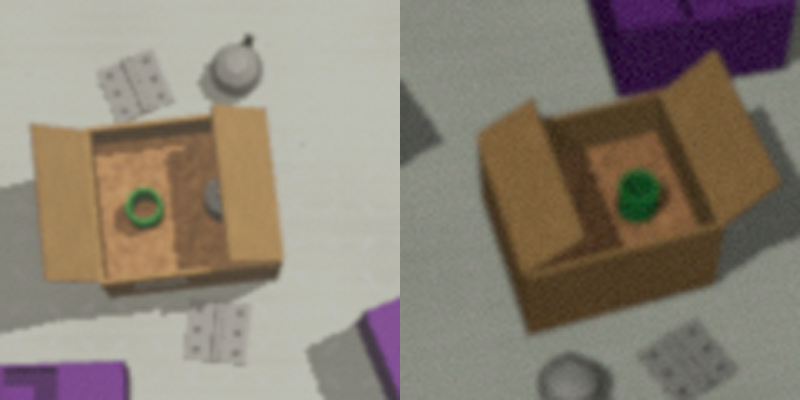

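The crop shows the right flap at only about 0.67 rad. The stop came level with the valve's stem, so the shut fingertips probably reach lower than nominal. I'll push at x = -45 mm instead, clear of the stem.

```bash
python3 - <<'E'
from h import *
from plant import robot
pi=np.pi; O=[pi,0,YAW+pi/2]; X=-.045
robot.goto(w(X,.008,.30),O)
z=.126
robot.move_straight(w(X,.008,z),vel=.15)
for y,v in ((-.012,.06),(-.05,.04),(-.1,.08)):
    c=robot.move_straight(w(X,y,z),vel=v,contact_N=25); s=robot.sense(); print(y,c,s["t"],loc(s["tcp_pos"]),s["wrist_force"])
    if c: break
robot.move_straight(w(X,0,z+.01),vel=.15)
robot.move_straight(w(X,0,.33),vel=.2)
robot.move_joints(np.array(robot.sense()["joint_pos"])+[-.6,0,0,0,0,0,0])
for n in ("top","scene"):
    f=robot.grab_frame(n); np.savez(n+"1.npz",**f)
    L=loc(cloud(f)); hsv=cv2.cvtColor(f["image"],cv2.COLOR_RGB2HSV)
    m=(hsv[...,0]>8)&(hsv[...,0]<22)&(hsv[...,1]>90)&(L[...,2]>.105)&(L[...,2]<.17)&(abs(L[...,0])<.08)&(abs(L[...,1])<.17)
    for s in (1,-1):
        q=L[m&(L[...,1]*s>0)]
        if len(q): print(n,s,len(q),np.median(np.arctan2(q[:,2]-.095,.085-q[:,1]*s)))
    q=L[(abs(L[...,0])<.04)&(abs(L[...,1]+.038)<.035)&(L[...,2]>.066)&(L[...,2]<.12)]
    r=q[q[:,2]<.08]
    if len(r): print(n,'rim',len(r),r.mean(0),r.min(0),r.max(0),cv2.minEnclosingCircle(r[:,:2].astype(np.float32)*1000))
    r=q[q[:,2]>.083]
    if len(r): print(n,'stem',len(r),r.mean(0),r.min(0),r.max(0))
a=np.load("top1.npz")["image"][110:230,190:310,::-1]; b=np.load("scene1.npz")["image"][165:285,215:335,::-1]
cv2.imwrite("pics/crop3.png",np.hstack([cv2.resize(i,(400,400),interpolation=2) for i in (a,b)]))
print(robot.sense()["t"])
E
```

```text
-0.012 False 21.5417 [-0.04501427 -0.01257735  0.12607225] [-0.02827038  0.44395415 -0.23108216]
-0.05 True 22.1333 [-0.04507563 -0.02450902  0.12711906] [-0.91725131  3.07057863  1.93086574]
top 1 532 2.382554609612596
top -1 602 0.6923577755673993
top rim 43 [-0.00196157 -0.03017452  0.07302345] [-0.01865137 -0.03697916  0.06647439] [ 0.01771497 -0.02188585  0.07881635] ((-0.46820068359375, -34.77684783935547), 18.316152572631836)
top stem 152 [ 0.00044507 -0.06242473  0.11332452] [-0.03825734 -0.07284274  0.08424214] [ 0.03916055 -0.03464991  0.1199257 ]
scene 1 691 2.3644740150003485
scene -1 761 0.7089198495222573
scene rim 3 [-0.00094221 -0.02176762  0.07288313] [-0.00456604 -0.02253694  0.06712902] [ 0.00349419 -0.02113716  0.07610682] ((-0.5359247922897339, -21.38295555114746), 4.0377020835876465)
scene stem 176 [ 0.00065377 -0.06407694  0.11396331] [-0.03972711 -0.07297847  0.1032143 ] [ 0.03965675 -0.05165708  0.11998253]
24.8333
```

View pics/crop3.png

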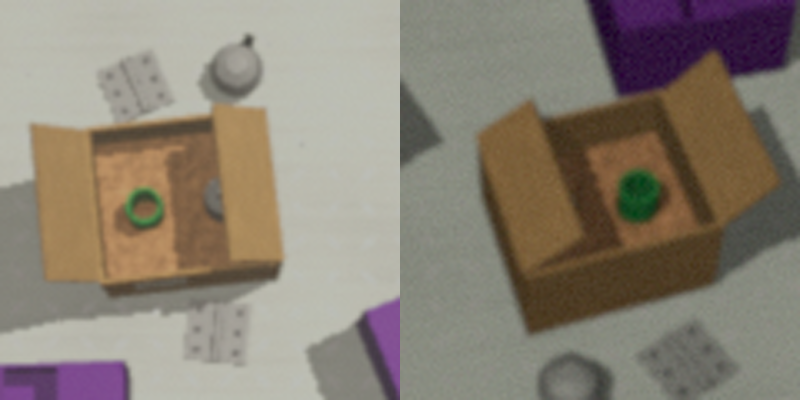

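The first slow push jammed because friction at a shallow flap angle (tan 0.65 < mu) locks the edge against the finger. I'll follow the edge's own arc, up and out, instead.

```bash
python3 - <<'E'
from h import *
from plant import robot
pi=np.pi; O=[pi,0,YAW+pi/2]; X=-.045
robot.goto(w(X,0,.30),O)
z=.118
robot.move_straight(w(X,0,z),vel=.18)
robot.move_straight(w(X,-.022,z),vel=.06)
th0=.66; ok=True
for th in (.75,.85,.95,1.05,1.15,1.25):
    y=-(.085-.060*np.cos(th))+.011-.001; zz=z+.06*(np.sin(th)-np.sin(th0))
    c=robot.move_straight(w(X,y,zz),vel=.04,contact_N=50); s=robot.sense(); print(th,c,round(s["t"],2),loc(s["tcp_pos"]).round(4),s["wrist_force"].round(1))
    if c: ok=False;break
if ok:
    c=robot.move_straight(w(X,-.1,.130),vel=.08,contact_N=50); s=robot.sense(); print(c,s["t"],s["wrist_force"])
robot.move_straight(w(X,-.03,.14),vel=.15)
robot.move_straight(w(X,0,.33),vel=.2)
robot.grip(.7)
robot.move_joints(np.array(robot.sense()["joint_pos"])+[-.5,0,0,0,0,0,0])
for n in ("top","scene"):
    f=robot.grab_frame(n); np.savez(n+"1.npz",**f)
    L=loc(cloud(f)); hsv=cv2.cvtColor(f["image"],cv2.COLOR_RGB2HSV)
    m=(hsv[...,0]>8)&(hsv[...,0]<22)&(hsv[...,1]>90)&(L[...,2]>.105)&(L[...,2]<.17)&(abs(L[...,0])<.08)&(abs(L[...,1])<.17)
    for s in (1,-1):
        q=L[m&(L[...,1]*s>0)]
        if len(q): print(n,s,len(q),np.median(np.arctan2(q[:,2]-.095,.085-q[:,1]*s)))
    q=L[(abs(L[...,0])<.04)&(abs(L[...,1]+.038)<.035)&(L[...,2]>.066)&(L[...,2]<.12)]
    r=q[q[:,2]<.08]
    if len(r): print(n,'rim',len(r),r.mean(0),r.min(0),r.max(0),cv2.minEnclosingCircle(r[:,:2].astype(np.float32)*1000))
    r=q[q[:,2]>.083]
    if len(r): print(n,'stem',len(r),r.mean(0),r.min(0),r.max(0))
a=np.load("top1.npz")["image"][110:230,190:310,::-1]; b=np.load("scene1.npz")["image"][165:285,215:335,::-1]
cv2.imwrite("pics/crop4.png",np.hstack([cv2.resize(i,(400,400),interpolation=2) for i in (a,b)]))
print(robot.sense()["t"],robot.nose_length)
E
```

```text
0.75 False 28.06 [-0.0451 -0.0282  0.1228] [-3.9  6.8  5.1]
0.85 False 28.36 [-0.0445 -0.0352  0.1267] [-0.1  1.   0.5]
0.95 False 28.66 [-0.0452 -0.041   0.13  ] [ 0.2  0.1 -0.2]
1.05 False 28.96 [-0.045  -0.0457  0.1333] [-0.1 -0.1 -0.2]
1.15 False 29.26 [-0.0449 -0.0509  0.1361] [-0.1  0.1  0.4]
1.25 False 29.56 [-0.0449 -0.0565  0.1383] [-0.2  0.2  0.1]
False 30.2667 [-0.2725337   0.31684388  0.32711135]
top 1 530 2.376052864856344
top -1 517 2.433348762644137
top rim 88 [-0.00173255 -0.03928356  0.07303983] [-0.0192068  -0.05709606  0.06655671] [ 0.01623384 -0.0219389   0.07970071] ((-1.4523075819015503, -39.16200637817383), 17.989831924438477)
top stem 13 [-0.00118956 -0.03917579  0.09001628] [-0.00684203 -0.04413312  0.08444857] [ 0.00455803 -0.03464349  0.09441897]
scene 1 695 2.368289505553796
scene -1 491 2.396323251069058
scene rim 104 [ 0.00331269 -0.04000876  0.07403716] [-0.01961667 -0.0567856   0.06653938] [ 0.01751061 -0.0209711   0.07962949] ((-0.7209261655807495, -38.66798400878906), 18.922382354736328)
scene stem 21 [-0.00015589 -0.03867533  0.08972949] [-0.00722147 -0.04421973  0.0835238 ] [ 0.00474044 -0.03287253  0.09561545]
33.6917 0.011
```

View pics/crop4.png

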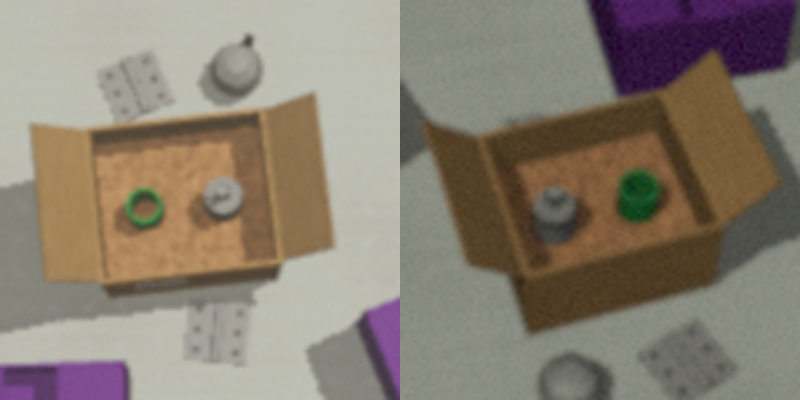

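The crop shows both flaps leaning well out, at about 2.4 rad, and the valve upright in its pocket at local (-1, -39) mm. Now the grasp.

```bash
python3 - <<'E'
from h import *
from plant import robot
pi=np.pi; O=[pi,0,YAW+pi/2]; v=(-.001,-.0388)
robot.goto(w(*v,.25),O)
robot.move_straight(w(*v,.10),vel=.15)
c=robot.move_straight(w(*v,.058),vel=.04,contact_N=12); s=robot.sense(); print(c,s["tcp_pos"],s["wrist_force"].round(1))
if c: robot.move_straight(w(*v,s["tcp_pos"][2]+.004),vel=.05)
robot.grip(0.0,70); s=robot.sense(); print(s["t"],s["opening"],s["gripper_force"],s["wrist_force"].round(1),s["tcp_pos"])
E
```

```text
False [0.55589709 0.00554981 0.05826162] [-0.4  0.8 -0.2]
37.575 0.4003215725464129 69.55084919929504 [0.3 0.1 4.9] [0.55603029 0.00552815 0.05860684]
```

```bash
python3 - <<'E'
from h import *
from plant import robot
from scipy.spatial.transform import Rotation as R
pi=np.pi; O=[pi,0,YAW+pi/2]; v=(-.001,-.0388)
robot.move_straight(w(*v,.12),vel=.06)
robot.move_straight(w(*v,.30),vel=.12)
s=robot.sense(); print(s["t"],s["opening"],s["gripper_force"],s["wrist_force"].round(2))
R0=R.from_euler('xyz',O); Rt=lambda d:(R0*R.from_euler('y',d,degrees=True)).as_euler('xyz')
if s["opening"]>.35 and s["gripper_force"]>20:
    for d in (40,87):
        p=[.56,0,.28]; q=robot.inverse_kinematics(p,Rt(d)); print(d,np.round(q,2))
        robot.goto(p,Rt(d))
robot.sleep(.5)
s=robot.sense(); print(s["t"],s["opening"],s["gripper_force"],s["wrist_force"].round(2),s["tcp_pos"],R.from_euler('xyz',s["tcp_rot"]).as_matrix()[:,2])
for n in ("top","scene"):
    f=robot.grab_frame(n); np.savez(n+"1.npz",**f)
a=np.load("top1.npz")["image"][90:250,170:330,::-1]; b=np.load("scene1.npz")["image"][125:285,195:355,::-1]
cv2.imwrite("pics/crop5.png",np.hstack([cv2.resize(i,(400,400),interpolation=2) for i in (a,b)]))
E
```

```text
40.4083 0.3981116810477438 69.61904883384705 [-0.41  0.15 -0.96]
40 [ 0.17  0.4   0.1   1.72 -0.69  1.39  0.65]
87 [ 0.68  0.77 -0.43  1.7  -0.98  1.66  0.82]
42.225 0.3977713445855359 69.74265933036804 [ 0.18 -0.36 -0.95] [5.59961915e-01 4.27554201e-04 2.80300114e-01] [-0.13314698  0.98964893 -0.05354319]
```

View pics/crop5.png

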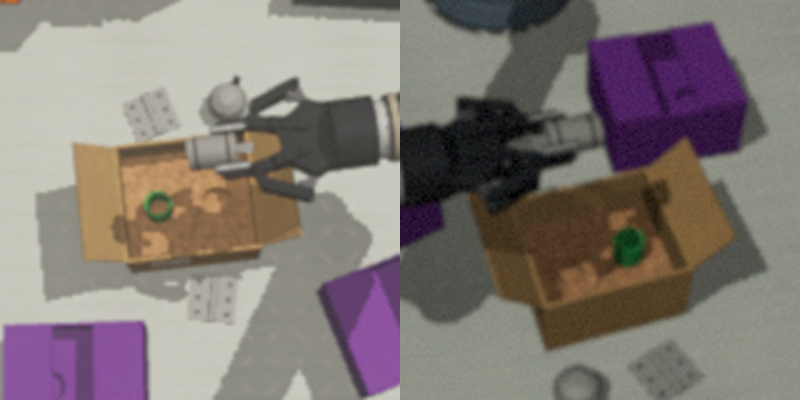

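The picture shows the valve held level in the jaws, the coupling still in its pocket, and both flaps open. I'll lower it to about 25 cm and hand in.

```bash
python3 - <<'E'
from plant import robot
p=robot.sense()["tcp_pos"]; robot.move_straight([p[0],p[1],.253],vel=.04); robot.sleep(1)
s=robot.sense(); print(s["t"],s["opening"],s["gripper_force"],s["tcp_pos"],abs(s["joint_velocities"]).max())
print(robot.close_job())
E
```

```text
44.15 0.39725057120578977 69.74263429641724 [5.59987023e-01 8.92215205e-05 2.52985874e-01] 0.0020775617174481655
the job is handed in; nothing more can be done
None
```

I handed the job in at about 44 s: both flaps are open at about 2.4 rad, the coupling is still in its pocket, and the valve is gripped still and about level 25 cm above the table; no verdict was returned.

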